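# Function check of the fraction collector's latching stop button

## Task

Before the run, check the fraction collector's stop button, using only fingertips and gripping nothing. Press the big mushroom button in until it latches and take the finger off so that it stays in by itself; then push one of its lobes round clockwise (seen from above) until it springs back out, and finally press the small reset button fully in and let it come out again. Leave the bottle, beaker and vial standing where they are.

Things in the scene. Friction and masses are not known exactly. Their poses are not given: they have to be found in the camera images.
- collector: Fraction collector, a fixed white bench instrument. Origin on the bench under the centre of its control pod, a box 240 mm (x) by 170 mm (y) with a flat deck 70 mm above the bench; z up, the screen is on the -x side. On the deck: stop button axis at x +45, y +10 mm; reset button axis at x -62, y +42 mm.
- rack_mid (a point): Middle of the top of the collector's tube rack, left of the pod and fixed: tubes 210 by 190 mm, tops 120 mm above the bench. Axes as the collector's. At y +65 to +115 mm from here stand the dispensing column and bar, 210 mm high, over the whole depth. Leave it alone.
- mushroom: Head of the stop button: black, 60 mm across, 22 mm thick. Origin on its axis at the top of the dome (flat 18 mm wide), 36 mm above the deck when out, 29.5 mm when latched; z up, x along one of three lobes (others at +-120 deg). Core radius 17.5 mm. Under it on the deck: a fixed collar, radius 20, 7 mm high.
- lobe (a point): Centre of one lobe of the mushroom, half-way up it, 19.5 mm from the button's axis and 13 mm below the dome's top. Each lobe is an upright round post of radius 10.5 mm, blended into the core, its top 5 mm and its underside 22 mm below the dome's top. Between lobes lie hollows for a fingertip, open outwards, at +-60 and 180 deg from this lobe.
- stop_travel (a joint): How far the stop button is pressed in, m: 0 out, end stop at 0.008. A spring pushes it out with 4.5 to 9.5 N; about 10 N overcomes spring and latch. Pressed in to the end stop it latches, and when let go it stays at about 0.0065 until it is twisted.
- stop_turn (a joint): How far the head is turned clockwise seen from above, rad: 0 at rest, end stop at 0.9; it cannot be turned the other way. A spring of 0.05 (at rest) to 0.14 N m (at the end stop) turns it back. The latch lets go between 0.45 and 0.65 rad and the head springs out.
- reset (a joint): How far the reset button is pressed in, m: 0 out, fully in at 0.006; springs back out; fully in takes 5 N.
- reset_top (a point): Centre of the top of the reset button: a round grey push button, 26 mm across, in a black bezel 42 mm across, at the front left of the deck. Its top is 22 mm above the deck and moves down as it is pressed; the fixed bezel is 12 mm high.
- bottle_mid (a point): Closed glass reagent bottle with a blue cap, 70 mm across, 140 mm high, loose on the bench to the right of the pod. The point is on its axis half-way up, 70 mm above the bench; its z axis is upright.
- beaker_mid (a point): Open glass beaker, 68 mm across, 90 mm high, loose on the bench in front of the pod. The point is on its axis half-way up, 45 mm above the bench; its z axis is upright.
- vial_mid (a point): Small amber vial with a white cap, 27 mm across, 59 mm high, standing loose on the deck in its front right corner. The point is on its axis 30 mm above the deck; its z axis is upright.
Things that resemble listed ones, but are neither listed nor needed, are in the scene too. Leave any orange look-alike of the part that bears beaker_mid alone. Of the things that look like the part that bears vial_mid, the smaller one is meant.

How it is judged (in metres and radians):
On the way, in this order (a step that is already met when the one before it is completed fails the run):
1. the stop button is latched in and stays in with no finger on it (value of joint stop_travel above 0.005 m and contact force between mushroom and the arm below 0.1 N and contact force between mushroom and the fingers below 0.1 N), for 0.2 s.
2. the stop button has been twisted out of its latch and is out again (value of joint stop_travel below 0.0015 m), for 0.05 s.
3. the reset button is pressed fully in (value of joint reset above 0.0048 m), for 0.05 s.
At the end, for the whole second after the job is handed in: The stop button is out (within 1.5 mm) and turned back to rest (within 0.1 rad), the reset button is out (within 1 mm), and bottle, beaker and vial stand upright (within 0.15 rad) within 15 mm of where they were (value of joint stop_travel below 0.0015 m and value of joint stop_turn below 0.1 rad and value of joint reset below 0.001 m and distance of each of bottle_mid, beaker_mid, vial_mid from where it was at the start of the episode below 0.015 m and angle between each of bottle_mid, beaker_mid, vial_mid's own z axis and vertical below 0.15 rad); the robot touches nothing.
It fails at once if the mushroom is gripped: squeezed with over 30 N other than by pressing it straight in to its end stop or turning it against its end stop ((contact force between mushroom and the fingers above 30 N or contact force between mushroom and the arm above 30 N) and value of joint stop_turn below 0.85 rad and (value of joint stop_travel below 0.0075 m or value of joint stop_turn above 0.1 rad)).
It fails at once if the bottle, beaker or vial is lifted, pushed away or tipped (30 mm or 0.4 rad) (distance of any of bottle_mid, beaker_mid, vial_mid from where it was at the start of the episode above 0.03 m or angle between any of bottle_mid, beaker_mid, vial_mid's own z axis and vertical above 0.4 rad).
It also fails if it takes over 58 s, if anything falls off the work surface, if the arm or the gripper's body presses on something with over 40 N, if the wrist force passes 120 N, or if a joint passes its speed limit or range.

## Robot

A 6-joint arm with a two-finger parallel gripper is mounted at the origin on the work surface. World frame = base frame: x ahead of the robot, y to its left, z up, the work surface at z = 0. Lengths are in m, angles in degrees, forces in N, time in s.
With the tool pointing down it reaches from about 0.3 to 0.75 m from the base axis. Payload 8.5 kg.
Tool frame: the origin (TCP) lies at the very end of the fingers, on their centre line; the grasp point (between the pads) lies 19 mm behind it; z points along the fingers, y is the line along which they close (so a half turn about z gives the same grasp; the last joint's range is limited). The gripper opens to 85 mm and grips with 20 to 120 N. Pads are 22 mm wide; open, the fingers measure 114 mm over their backs; the gripper's body (76 mm by 85 mm) begins 54 mm behind the grasp point. The pads swing forward as they close: fully open they stand 13 mm farther back than shut.
Start: joints at [54.127, 21.807, 74.336, -0, 83.858, -12.336], TCP at [0.22, 0.504, 0.231] pointing down, gripper open.
Joint ranges: [-178.18, 178.18], [-50.72, 133.34], [12.68, 142.11], [-81.47, 261.47], [9.98, 163.14], [-165.26, 165.26]. Speed limits (degrees/s): [136.94, 136.94, 180, 180, 180, 180].

## Interface

Orientations are given as a 3x3 rotation matrix whose columns are the frame's x, y, z axes.
In Python, from rig import * gives the robot as it stands. The module is installed in compiled form; this text tells all that it offers.
- The arm moves only by the shell command python3 -m pendant 'ROWS' [OPENING] [FORCE]. ROWS is JSON, a list of rows, each a list of 2 entries, a list of its own where there are three numbers: the shift along the tool's x, y, z as a fraction of full scale, then the turn, a rotation vector about the tool's x, y, z as a fraction of full scale. A call has 1 to 8 rows; each row shifts and turns the commanded pose from where the row before left it, along the tool's axes as they then stand; what a row does not reach is not made up. Full scale, the value 1, is 40 mm for a shift and 5 degrees for a turn. A row lasts 1/8 s, in which the tool goes at most 62.5 mm and 10.7 degrees, less where a joint would pass 70% of its speed; a pose out of reach is approached as far as the arm can. A call with a number of a shift or a turn outside -1 to 1 is refused whole. A call with a gripper value outside its range is refused whole. OPENING is the opening, from 0 (shut) to 1 (fully open), set as the call begins (- or left out, the last holds). The fingers move at their own pace and stop on an object; FORCE is the grip in N (left out, the last holds). Time passes only in rows, so rows that do not move let the fingers close. It gives the time, the measured TCP pose, the force, the opening and the grip force at its end, in the units of the state.
- observe(): the state, without advancing time (a new reading comes with each control period).
- get_image(name): name is "scene" or "top" or "wrist"; returns a dict with "img" (400x640x3 uint8, blue, green, red), "range_z" (400x640 float32, m along the optical axis (not along the pixel's ray), 0 where there is no reading), "camera_matrix" (3x3 intrinsics, pixels), "eye" and "rotation" of the camera in the world. Camera axes: x right, y down, z forward; pixel columns grow to the right and rows downward; lengths in m; the calibration is good to about 2 mm. The wrist camera is an equidistant fisheye: a pixel r from the principal point sees the ray r / f radians off the axis. A picture is of the moment at which its call begins.
- close_job(): hands the job in; it is judged then, once.
Trained networks look in the newest picture that a camera, given by its name, has taken for a name from the list of things; names that differ only in an ending like _2 or _b are one class to them, and where a whole thing is asked for, a point or a joint stands for the part that bears it (a point fixed in the world has none). Each returns a list of dicts, best first, with "conf" (0 to 1); they miss things now and then, are a little off and sometimes report something else, mostly with a low value. They report only what shows in the picture. A call takes as long as a camera call. They do not tell look-alikes from the thing itself.
- regions_of(camera, query): "mask" (400x640 bool, what is visible of it).
- landmark_of(camera, query): "point" ([x, y, z] in m, in world coordinates, good to about 4 mm: a listed point, or the origin of a listed thing).
The state is a dict: "time_s": time; "q": joint angles; "qvel": joint speeds; "joint_efforts": joint torques, N m; "position": TCP position; "tool_rot": TCP orientation; "ft_force": force on the tool from outside, world axes, zero at the start; "wrist_torque": the same for the moment, N m; "grip_width": finger opening in m; "gripper_force": force on a finger pad.
Only numpy, scipy, OpenCV 4.12 (cv2) and the standard library are available. Lean on these libraries where they do the work, as an engineer would, in place of code of your own. Each camera call takes 0.05 s, during which the arm holds its last target. There are 200 camera calls.

## Working session

There is one attempt and no reset: what is moved stays moved. The work goes in short steps, Python scripts to look and compute and a shell command to move; the robot and the scene stay as the last step left them, time stands still between calls to the robot, and variables do not carry over. Pictures are saved under pics/ and viewed, at most 10 in all, crops included, and the job is handed in when it is done.

```bash
mkdir -p pics; cat > h.py <<'E'
from rig import *
import numpy as np, cv2
E
python3 - <<'E'
from h import *
s=observe();print(s['time_s'],s['position'],np.round(s['tool_rot'],3),s['grip_width'],s['ft_force'])
for c in ['scene','top']:
    g=get_image(c);cv2.imwrite(f'pics/{c}0.png',g['img'])
    for n in ['collector','rack_mid','mushroom','lobe','reset_top','bottle_mid','beaker_mid','vial_mid']:
        r=landmark_of(c,n)
        for d in r[:4]:
            p=g['rotation'].T@(np.array(d['point'])-g['eye']);u=g['camera_matrix']@p;
            print(c,n,round(d['conf'],2),np.round(d['point'],4),(u[:2]/u[2]).astype(int),[k for k in d if k not in('conf','point')])
E
```

```text
0.0 [0.21946931 0.50399682 0.23070133] [[-0.917  0.399 -0.001]
 [ 0.399  0.917 -0.001]
 [ 0.    -0.001 -1.   ]] 0.08549899668318703 [-0.02671054  0.54082437 -0.36083451]
scene collector 0.68 [ 0.5188 -0.1748 -0.0009] [300 263] []
scene rack_mid 0.63 [0.4353 0.0226 0.1179] [341 177] []
scene mushroom 0.57 [ 0.5557 -0.1545  0.1057] [316 232] []
scene lobe 0.7 [ 0.5782 -0.144   0.09  ] [326 240] []
scene reset_top 0.43 [ 0.4484 -0.1538  0.0909] [288 214] []
scene bottle_mid 0.67 [ 0.5658 -0.3242  0.0687] [254 281] []
scene beaker_mid 0.93 [ 0.2507 -0.3154  0.0468] [190 216] []
scene beaker_mid 0.85 [ 0.3304 -0.2176  0.0412] [241 218] []
scene vial_mid 0.85 [ 0.4191 -0.3538  0.0372] [209 261] []
scene vial_mid 0.75 [ 0.4487 -0.2484  0.0975] [253 228] []
top collector 0.68 [ 0.517  -0.1769 -0.0013] [366 173] []
top rack_mid 0.79 [0.439  0.0227 0.1208] [282 204] []
top rack_mid 0.26 [ 0.5735 -0.1455  0.0987] [358 143] []
top mushroom 0.66 [ 0.5559 -0.1522  0.1056] [361 150] []
top lobe 0.54 [ 0.5726 -0.1432  0.0984] [357 143] []
top reset_top 0.6 [ 0.4472 -0.1492  0.0893] [360 199] []
top bottle_mid 0.84 [ 0.5677 -0.3215  0.0716] [432 146] []
top bottle_mid 0.59 [0.4356 0.0206 0.114 ] [284 205] []
top bottle_mid 0.36 [ 0.335  -0.2159  0.0461] [388 248] []
top beaker_mid 0.74 [ 0.3366 -0.2182  0.0418] [388 247] []
top beaker_mid 0.66 [ 0.2513 -0.3155  0.0447] [431 283] []
top vial_mid 0.69 [ 0.4506 -0.2518  0.1008] [407 197] []
top vial_mid 0.59 [ 0.4236 -0.3457  0.0408] [441 209] []
```

```bash
python3 - <<'E'
import cv2,numpy as np
a=cv2.imread('pics/top0.png')[90:310,240:480];cv2.imwrite('pics/top0c.png',cv2.resize(a,(654,600),interpolation=cv2.INTER_CUBIC))
E
```

```text
(no output)
```

View pics/top0c.png

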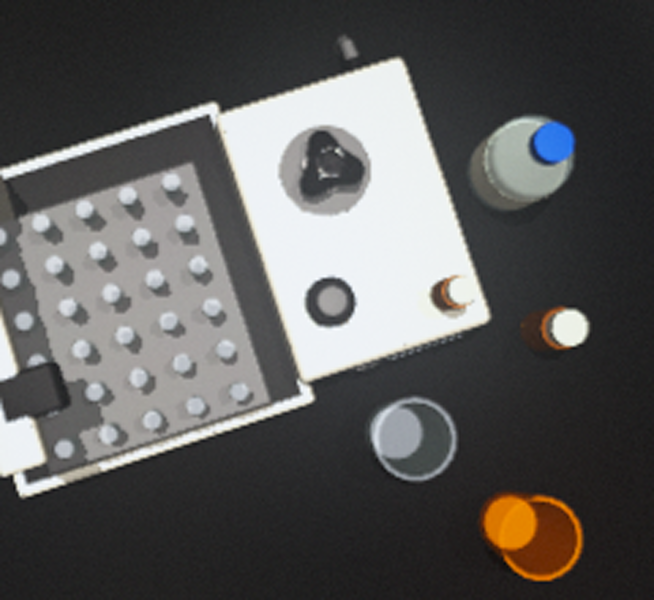

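View pics/scene0.png

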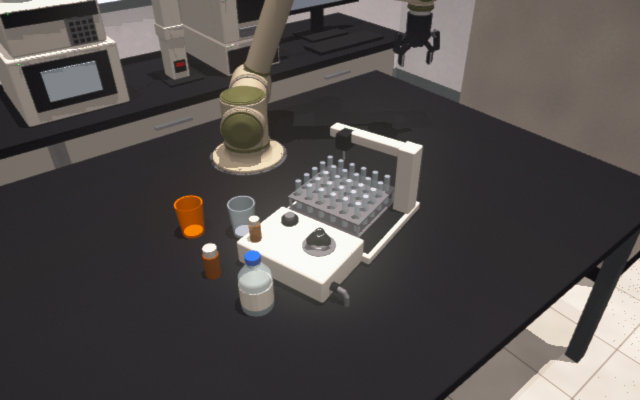

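The top crop shows the black three-lobed mushroom at (330,170) in the crop, which is (361,152) in the full image. The grey reset is at (330,300), full (361,200), at the front left of the deck. The small vial stands on the deck at (455,292), with a larger look-alike vial on the bench at (560,328). The clear beaker is at (413,438) and the orange look-alike at (535,535). The scene picture agrees with this.

What could be confused:
- **Stop button:** only the mushroom at (361,152). The dark dispensing head at (35,390) in the crop is not a button.
- **Reset:** only (361,200).

Next I shut the fingers, rise and cross above the column.

```bash
python3 -m pendant '[[[0,0,-1],[0,0,0]],[[0,0,-1],[0,0,0]],[[-1,-0.8,0],[0,0,0]],[[-1,-0.8,0],[0,0,0]],[[-1,-0.8,0],[0,0,0]],[[-1,-0.8,0],[0,0,0]],[[-1,-0.8,0],[0,0,0]],[[-1,-0.8,0],[0,0,0]]]' 0 20 && python3 -m pendant '[[[-1,-0.8,0],[0,0,0]],[[-1,-0.8,0],[0,0,0]],[[-1,-0.8,0],[0,0,0]],[[-1,-0.8,0],[0,0,0]],[[-1,-0.8,0],[0,0,0]],[[-0.8,-0.8,0],[0,0,0]],[[0,0,0],[0,0,0]]]'
python3 - <<'E'
from h import *
s=observe();print(s['time_s'],s['position'],np.round(s['tool_rot'],3),s['grip_width'])
g=get_image('wrist');cv2.imwrite('pics/w1.png',g['img']);print(g['eye'],g['rotation'],g['camera_matrix'])
for n in ['mushroom','lobe','reset_top','vial_mid']:
    for d in landmark_of('wrist',n)[:3]: print(n,round(d['conf'],2),np.round(d['point'],4))
E
```

```text
time_s: 1.9
position: [0.3635, 0.2308, 0.3115]
tool_rot: [[-0.917, 0.399, 0.001], [0.399, 0.917, 0.0], [-0.0, 0.0, -1.0]]
ft_force: [1.1, 1.1, -0.1]
grip_width: -0.0
gripper_force: 0.0
time_s: 2.78
position: [0.4997, -0.0387, 0.3106]
tool_rot: [[-0.915, 0.403, -0.001], [0.403, 0.915, 0.0], [0.001, -0.0, -1.0]]
ft_force: [-0.1, 0.4, 0.7]
grip_width: 0.0001
gripper_force: 0.0
2.775 [ 0.49972834 -0.03874813  0.31063553] [[-0.915  0.403 -0.001]
 [ 0.403  0.915  0.   ]
 [ 0.001 -0.    -1.   ]] 8.415333280906807e-05
[ 0.43731599 -0.01122378  0.4536669 ] [[ 4.04069739e-01  8.81408861e-01  2.44634554e-01]
 [ 9.14728161e-01 -3.89294774e-01 -1.08268051e-01]
 [-1.93466463e-04  2.67521959e-01 -9.63551744e-01]] [[309.70691629   0.         318.25416982]
 [  0.         309.70691629 197.95083324]
 [  0.           0.           1.        ]]
mushroom 0.65 [ 0.5574 -0.1545  0.1074]
lobe 0.89 [ 0.5741 -0.1444  0.0969]
reset_top 0.57 [ 0.4484 -0.1508  0.0936]
vial_mid 0.82 [ 0.4514 -0.2467  0.1048]
vial_mid 0.64 [ 0.4233 -0.353   0.04  ]
```

View pics/w1.png

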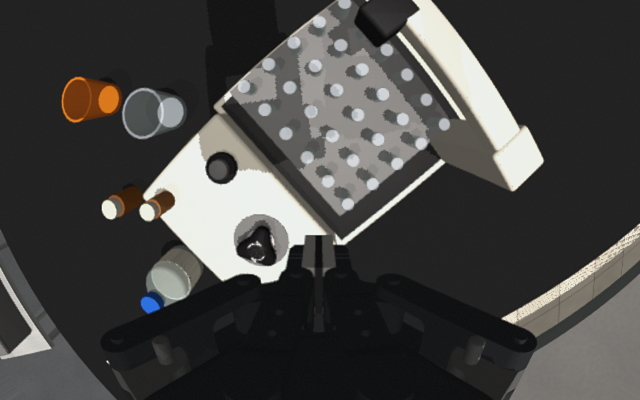

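The wrist picture shows the mushroom at (257,245), the reset at (222,167), the deck vial at (155,208) and the beaker at (153,113). I'll move closer so I can measure the lobes.

```bash
python3 -m pendant '[[[-0.8,-0.4,0.3],[0,0,0]],[[-0.8,-0.4,0.3],[0,0,0]],[[-0.8,-0.4,0.3],[0,0,0]],[[-0.8,-0.4,0.3],[0,0,0]],[[-0.9,-0.4,0.3],[0,0,0]],[[0,0,0],[0,0,0]]]'
cat >> h.py <<'E'
def cloud(g):
    K=g['camera_matrix'];z=g['range_z'];v,u=np.mgrid[:400,:640]
    dx,dy=u-K[0,2],v-K[1,2];r=np.hypot(dx,dy)+1e-9;th=r/K[0,0]
    t=np.tan(np.minimum(th,1.4))*z
    P=np.stack([dx/r*t,dy/r*t,z],-1)@g['rotation'].T+g['eye'];P[z<=0]=np.nan;return P
E
python3 - <<'E'
from h import *
g=get_image('wrist');print(g['eye'])
for n in ['collector','mushroom','lobe','reset_top','vial_mid','bottle_mid']:
    for d in landmark_of('wrist',n)[:3]: print(n,round(d['conf'],2),np.round(d['point'],4))
P=cloud(g);np.save('P.npy',P)
m=np.zeros((400,640),bool)
Q=P.reshape(-1,3);near=np.hypot(Q[:,0]-.5565,Q[:,1]+.1535)<.04
D=Q[near&(abs(Q[:,2]-.07)<.008)];dz=np.median(D[:,2]);print('deck',dz,len(D))
H=Q[near&(Q[:,2]>dz+.02)&(Q[:,2]<dz+.045)];print(len(H),H[:,2].max())
# plan-view height map, 0.4 mm
from scipy.optimize import minimize
S=H[:,:2]
def sd(p):
    d=S-p[:2];c=np.hypot(*d.T)-.0175
    for k in range(3):
        a=p[2]+k*2*np.pi/3;c=np.minimum(c,np.hypot(d[:,0]-.0195*np.cos(a),d[:,1]-.0195*np.sin(a))-.0105)
    return c
from cv2 import convexHull
def cost(p): # points must be inside; reward tightness: outermost points near rim
    c=sd(p);return np.sum(np.maximum(c,0)**2)*1e6
# registration by occupancy IoU
gx,gy=np.mgrid[.51:.605:.0007,-.2:-.105:.0007]
occ=np.histogram2d(S[:,0],S[:,1],bins=[gx[:,0],gy[0]])[0]>0
occ=cv2.morphologyEx(occ.astype(np.uint8),cv2.MORPH_CLOSE,np.ones((7,7)))>0
C=np.stack([gx[:-1,:-1].ravel()+.00035,gy[:-1,:-1].ravel()+.00035],1);o=occ.ravel()
def iou(p):
    d=C-p[:2];r=np.hypot(*d.T)<.0175
    for k in range(3):
        a=p[2]+k*2*np.pi/3;r|=np.hypot(d[:,0]-.0195*np.cos(a),d[:,1]-.0195*np.sin(a))<.0105
    return -(r&o).sum()/(r|o).sum()
b=min((minimize(iou,[S[:,0].mean(),S[:,1].mean(),a],method='Nelder-Mead',options=dict(initial_simplex=np.array([S[:,0].mean(),S[:,1].mean(),a])+np.array([[0,0,0],[.004,0,0],[0,.004,0],[0,0,.3]]))) for a in np.arange(0,2.1,.3)),key=lambda r:r.fun)
print(b.x[:2],np.degrees(b.x[2])%120,b.fun)
T=H[H[:,2]>dz+.0345];print('flat',T[:,:2].mean(0),np.ptp(T[:,:2],0),len(T))
R=Q[(np.hypot(Q[:,0]-.448,Q[:,1]+.151)<.03)&(Q[:,2]>dz+.018)&(Q[:,2]<dz+.03)];print('reset',np.median(R,0),(R.min(0)+R.max(0))/2,np.ptp(R,0))
cv2.imwrite('pics/w2.png',cv2.resize(g['img'][60:320,140:460],(640,520)))
s=observe();print(s['time_s'],s['position'])
E
```

```text
time_s: 3.78
position: [0.6181, -0.1758, 0.2493]
tool_rot: [[-0.917, 0.4, -0.002], [0.4, 0.917, 0.001], [0.003, -0.0, -1.0]]
ft_force: [0.2, -0.4, -0.4]
grip_width: 0.0
gripper_force: 0.0
[ 0.55576338 -0.14856524  0.39247552]
lobe 0.97 [ 0.5714 -0.1444  0.0953]
reset_top 0.71 [ 0.4473 -0.1499  0.0947]
vial_mid 0.66 [ 0.4525 -0.2471  0.1023]
bottle_mid 0.98 [ 0.5669 -0.317   0.0737]
deck 0.07172498216616827 2704
1928 0.10840322450687612
[ 0.55778528 -0.15009486] 16.61262334653651 -0.9238227146814404
flat [ 0.55812262 -0.1503457 ] [0.02557459 0.02462375] 293
reset [ 0.44712023 -0.15055793  0.09203633] [ 0.446641   -0.15041073  0.09205506] [0.02516756 0.02490998 0.00465102]
4.125 [ 0.61722317 -0.17434842  0.25217149]
```

View pics/w2.png

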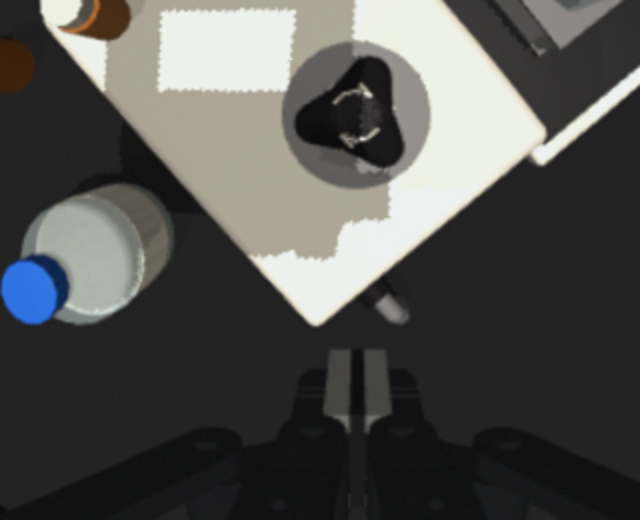

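The close crop confirms one three-lobed black mushroom at about (355,115) and clear fingers. The fit puts the axis at (0.5575,-0.1503) with lobe yaw 16.6°. Reset at (0.447,-0.1505) agrees with the drawing at the same yaw. I'll turn the tool −10° about its z axis, so tool x becomes the tangential push direction at the 256.6° lobe.

```bash
python3 -m pendant '[[[0,0,0],[0,0,-1]],[[0,0,0],[0,0,-1]],[[0,0,0],[0,0,0]],[[0,0,0],[0,0,0]]]' >/dev/null
cat >> h.py <<'E'
C=np.array([.5576,-.1503]);RS=np.array([.4470,-.1505]);a=np.radians(256.6)
e1=np.array([np.cos(a),np.sin(a)]);e2=np.array([-e1[1],e1[0]])
def avg(n=8):
    L=[]
    for i in range(n): get_image('scene');s=observe();L.append(np.r_[s['position'],s['ft_force']])
    L=np.array(L);R=s['tool_rot'];m=L.mean(0);print('t',s['time_s'],'pos',m[:3].round(4),'sd',L.std(0)[:3].round(4),'F',m[3:].round(1));return m[:3],R
def togo(xy,z,n=8):
    p,R=avg(n);print(np.round(R,3).tolist());print('rows units',(R.T@(np.r_[xy,z]-p)/.04).round(3))
E
python3 - <<'E'
from h import *
togo(C,.125)
E
```

```text
t 5.025 pos [ 0.6174 -0.1751  0.2514] sd [0.     0.     0.0001] F [-0.2  0.4  0.3]
[[-0.972, 0.234, -0.0], [0.234, 0.972, 0.0], [0.0, 0.0, -1.0]]
rows units [1.599 0.253 3.159]
```

```bash
python3 -m pendant '[[[0.8,0.12,0.5],[0,0,0]],[[0.8,0.13,0.5],[0,0,0]],[[0,0,0.7],[0,0,0]],[[0,0,0.7],[0,0,0]],[[0,0,0.6],[0,0,0]],[[0,0,0.16],[0,0,0]],[[0,0,0],[0,0,0]],[[0,0,0],[0,0,0]]]'
python3 - <<'E'
from h import *
togo(C,.106,3)
E
```

```text
time_s: 6.02
position: [0.558, -0.1506, 0.126]
tool_rot: [[-0.972, 0.234, 0.002], [0.234, 0.972, -0.001], [-0.002, -0.0, -1.0]]
ft_force: [-0.6, 0.2, -0.1]
grip_width: 0.0001
gripper_force: 0.0
t 6.175 pos [ 0.5579 -0.1506  0.1258] sd [0.0001 0.     0.0001] F [-0.3  0.1  0.3]
[[-0.972, 0.234, 0.001], [0.234, 0.972, -0.001], [-0.001, -0.0, -1.0]]
rows units [0.009 0.006 0.495]
```

```bash
python3 -m pendant '[[[0,0,0.4],[0,0,0]],[[0,0,0.1],[0,0,0]],[[0,0,0.08],[0,0,0]],[[0,0,0],[0,0,0]]]'; python3 -m pendant '[[[0,0,0.06],[0,0,0]],[[0,0,0],[0,0,0]]]'|grep -E 'pos|ft'; python3 -m pendant '[[[0,0,0.04],[0,0,0]],[[0,0,0],[0,0,0]]]'|grep -E 'pos|ft'
```

```text
time_s: 6.68
position: [0.5575, -0.1504, 0.1027]
tool_rot: [[-0.972, 0.234, 0.0], [0.234, 0.972, -0.0], [-0.0, -0.0, -1.0]]
ft_force: [-3.1, 1.3, 6.6]
grip_width: -0.0001
gripper_force: 3.2
position: [0.5575, -0.1504, 0.1002]
ft_force: [-2.9, 0.9, 5.5]
position: [0.5576, -0.1505, 0.0987]
ft_force: [-3.7, 1.6, 7.7]
```

```bash
for i in 1 ; do python3 -m pendant '[[[0,0,0.03],[0,0,0]],[[0,0,0],[0,0,0]]]'|grep -E 'pos|ft'; python3 -m pendant '[[[0,0,0.02],[0,0,0]],[[0,0,0],[0,0,0]]]'|grep -E 'pos|ft'; done
```

```text
position: [0.5576, -0.1505, 0.0979]
ft_force: [-4.0, 1.2, 9.7]
position: [0.5577, -0.1505, 0.0978]
ft_force: [-6.3, 2.2, 14.8]
```

```bash
python3 -m pendant '[[[0,0,0.02],[0,0,0]],[[0,0,0],[0,0,0]]]'|grep -E 'pos|ft'; python3 -m pendant '[[[0,0,-0.1],[0,0,0]],[[0,0,-0.5],[0,0,0]],[[0,0,-0.5],[0,0,0]],[[0,0,0],[0,0,0]],[[0,0,0],[0,0,0]]]'|grep -E 'pos|ft'
python3 - <<'E'
from h import *
g=get_image('wrist');Q=cloud(g).reshape(-1,3)
n=np.hypot(*(Q[:,:2]-C).T)
for lo,hi in [(0,.007),(.04,.05)]:
    z=Q[(n>=lo)&(n<hi)&(Q[:,2]>.06)&(Q[:,2]<.115),2];print(len(z),np.median(z) if len(z) else 0)
togo(C+e1*(.0185+.0145)+e2*(.0105+.004+.011),.082,3)
g=get_image('top');Kk=g['camera_matrix'];z=g['range_z'];v,u=np.mgrid[:400,:640]
P=(np.stack([(u-Kk[0,2])/Kk[0,0]*z,(v-Kk[1,2])/Kk[1,1]*z,z],-1)@g['rotation'].T+g['eye']).reshape(-1,3)
n=np.hypot(*(P[:,:2]-C).T);s=P[(n<.03)&(P[:,2]>.075)&(P[:,2]<.112)];print('top cam',len(s))
E
```

```text
position: [0.5578, -0.1506, 0.0977]
ft_force: [-6.8, 3.5, 21.8]
position: [0.5573, -0.1503, 0.1382]
ft_force: [-0.5, -0.2, -0.6]
344 0.10105454930523065
4291 0.07047126491629793
t 8.75 pos [ 0.5573 -0.1503  0.1381] sd [0.     0.     0.0001] F [ 0.7 -0.6 -0.1]
[[-0.972, 0.234, -0.001], [0.234, 0.972, 0.001], [0.001, 0.0, -1.0]]
rows units [-0.649 -0.821  1.401]
top cam 0
```

The dome is now about 30 mm above the deck, so it is latched and free of the finger. Next I move beside the lobe and go down.

```bash
python3 -m pendant '[[[-0.65,-0.82,0],[0,0,0]],[[0,0,0],[0,0,0]],[[0,0,0.6],[0,0,0]],[[0,0,0.4],[0,0,0]],[[0,0,0.2],[0,0,0]],[[0,0,0.2],[0,0,0]],[[0,0,0],[0,0,0]]]'|grep -E 'pos|ft'
python3 - <<'E'
from h import *
togo(C+e1*(.0185+.0145)+e2*(.0105+.004+.011),.082,3)
g=get_image('wrist');cv2.imwrite('pics/w3.png',cv2.resize(g['img'][100:300,200:440],(720,600)))
E
```

```text
position: [0.5751, -0.1883, 0.0827]
ft_force: [0.3, -0.0, -0.1]
t 9.825 pos [ 0.5753 -0.1885  0.0833] sd [0.0001 0.     0.0001] F [ 0.5 -0.1  0. ]
[[-0.972, 0.234, 0.001], [0.234, 0.972, -0.0], [-0.001, -0.0, -1.0]]
rows units [0.015 0.001 0.032]
```

View pics/w3.png

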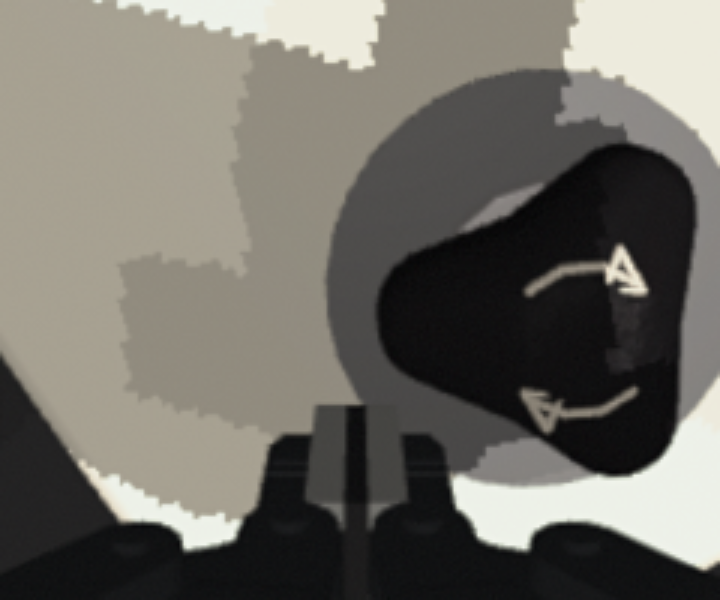

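The crop shows the tip at (355,410) just below the left lobe, at (400,310). The dome arrows run clockwise, which matches a push along tool +x (up in the picture). The tip looks narrower than 29 mm, so I'll check its profile.

```bash
python3 - <<'E'
from h import *
g=get_image('wrist');P=cloud(g);s=observe();R=s['tool_rot'];p=s['position']
T=(P-p)@R*1000
for v in [236,240,244,248,254,260,266]:
    print(v,[tuple(np.round(T[v,u]).astype(int)) if np.isfinite(T[v,u]).all() else None for u in range(286,352,6)])
E
```

```text
236 [(np.int64(4), np.int64(-18), np.int64(12)), (np.int64(3), np.int64(-14), np.int64(14)), (np.int64(4), np.int64(-11), np.int64(12)), (np.int64(3), np.int64(-8), np.int64(14)), (np.int64(12), np.int64(-4), np.int64(-7)), (np.int64(11), np.int64(-1), np.int64(-6)), (np.int64(11), np.int64(2), np.int64(-7)), (np.int64(11), np.int64(5), np.int64(-6)), (np.int64(4), np.int64(8), np.int64(11)), (np.int64(4), np.int64(12), np.int64(12)), (np.int64(4), np.int64(15), np.int64(10))]
240 [(np.int64(1), np.int64(-18), np.int64(13)), (np.int64(1), np.int64(-14), np.int64(13)), (np.int64(1), np.int64(-11), np.int64(14)), (np.int64(12), np.int64(-7), np.int64(-12)), (np.int64(12), np.int64(-4), np.int64(-12)), (np.int64(11), np.int64(-1), np.int64(-11)), (np.int64(11), np.int64(2), np.int64(-11)), (np.int64(11), np.int64(5), np.int64(-11)), (np.int64(2), np.int64(9), np.int64(11)), (np.int64(1), np.int64(12), np.int64(12)), (np.int64(1), np.int64(15), np.int64(12))]
244 [(np.int64(-1), np.int64(-18), np.int64(13)), (np.int64(-1), np.int64(-14), np.int64(12)), (np.int64(8), np.int64(-10), np.int
[... 1633 characters left out ...]
2), np.int64(2), np.int64(-32)), (np.int64(12), np.int64(4), np.int64(-32)), (np.int64(11), np.int64(6), np.int64(-32)), (np.int64(7), np.int64(9), np.int64(-24)), (np.int64(7), np.int64(12), np.int64(-23))]
266 [(np.int64(8), np.int64(-13), np.int64(-30)), (np.int64(7), np.int64(-11), np.int64(-29)), (np.int64(7), np.int64(-8), np.int64(-29)), (np.int64(12), np.int64(-5), np.int64(-37)), (np.int64(11), np.int64(-3), np.int64(-37)), (np.int64(11), np.int64(-1), np.int64(-37)), (np.int64(12), np.int64(1), np.int64(-37)), (np.int64(11), np.int64(4), np.int64(-37)), (np.int64(11), np.int64(6), np.int64(-37)), (np.int64(7), np.int64(9), np.int64(-29)), (np.int64(7), np.int64(12), np.int64(-29))]
```

The pads are 22 × 14 mm, and the wider finger backs start about 8 mm above the tip. I'll go 6 mm nearer the axis and 3 mm lower, then push round in an arc, turning with the head.

```bash
python3 -m pendant '[[[0,0,0.08],[0,0,0]],[[0,0.15,0],[0,0,0]],[[0.06,0,0],[0,0,0]],[[0.04,0,0],[0,0,0]],[[0,0,0],[0,0,0]]]'|grep -E 'pos|ft'
python3 -m pendant '[[[0.061,-0.044,0],[0,0,1]],[[0.061,-0.044,0],[0,0,1]],[[0,0,0],[0,0,0]]]'
python3 - <<'E'
from h import *
print(np.round(observe()['q'],1))
E
```

```text
position: [0.5729, -0.1818, 0.0799]
ft_force: [1.5, -0.1, -0.1]
time_s: 10.92
position: [0.5674, -0.1841, 0.0801]
tool_rot: [[-0.917, 0.399, 0.001], [0.399, 0.917, -0.001], [-0.001, -0.0, -1.0]]
ft_force: [2.7, -0.7, 1.6]
grip_width: 0.0
gripper_force: 1.2
[-29.3  34.5  79.1  -0.   66.3 -95.8]
```

```bash
python3 -m pendant '[[[0.061,-0.044,0],[0,0,1]],[[0.061,-0.044,0],[0,0,1]],[[0.061,-0.044,0],[0,0,1]],[[0,0,0],[0,0,0]]]'|grep -E 'pos|ft'
python3 -m pendant '[[[0.061,-0.044,0],[0,0,1]],[[0.061,-0.044,0],[0,0,1]],[[0,0,0],[0,0,0]]]'|grep -E 'pos|ft'
cat >> h.py <<'E'
def dome(pic=None):
    g=get_image('wrist');Q=cloud(g).reshape(-1,3);n=np.hypot(*(Q[:,:2]-C).T)
    f=lambda lo,hi:np.median(Q[(n>=lo)&(n<hi)&(Q[:,2]>.06)&(Q[:,2]<.115),2])
    print('dome above deck',f(0,.006)-f(.04,.05))
    if pic: cv2.imwrite(pic,cv2.resize(g['img'][100:300,200:440],(720,600)))
E
python3 -c "
from h import *
dome('pics/w4.png')"
```

```text
position: [0.5584, -0.1853, 0.08]
ft_force: [2.6, -1.8, 0.5]
position: [0.5523, -0.1849, 0.0801]
ft_force: [2.1, -4.3, 1.6]
dome above deck 0.03596633606941721
```

View pics/w4.png

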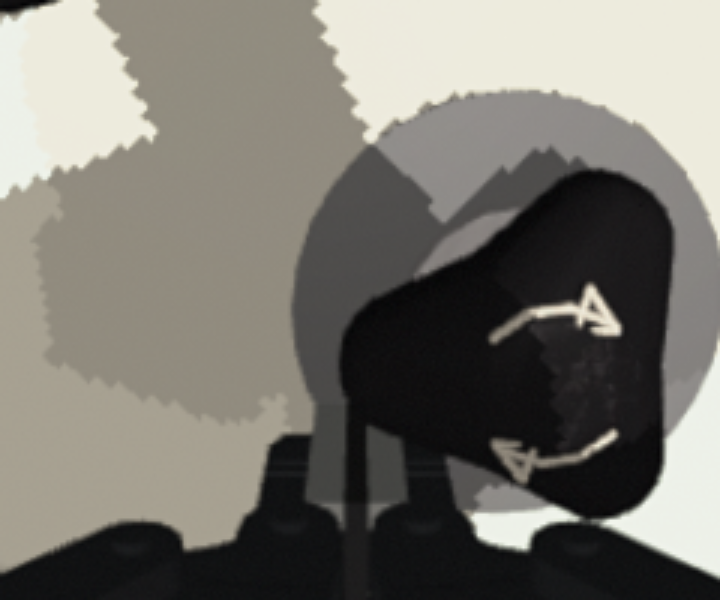

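The picture shows the head turned and the tip still on the lobe at (350,380). The dome is 36 mm above the deck, so it has sprung out. Now I'll back off, rise and go to the reset.

```bash
python3 -m pendant '[[[-0.25,0,0],[0,0,0]],[[-0.25,0,0],[0,0,0]],[[-0.25,0,0],[0,0,0]],[[0,0,-1],[0,0,0]],[[0,0,-0.5],[0,0,0]],[[0,0,0],[0,0,0]]]'|grep -E 'pos|ft'
python3 - <<'E'
from h import *
dome()
togo(RS,.100,3)
E
```

```text
position: [0.5725, -0.2072, 0.1407]
ft_force: [-0.6, -0.2, -1.0]
dome above deck 0.035983483983086095
t 12.8 pos [ 0.5715 -0.2066  0.1384] sd [0.0001 0.     0.0001] F [-0.2 -0.2  0.2]
[[-0.662, 0.749, -0.002], [0.749, 0.662, 0.001], [0.002, -0.001, -1.0]]
rows units [ 3.11  -1.404  0.97 ]
```

```bash
python3 -m pendant '[[[0.8,-0.35,0],[0,0,0]],[[0.8,-0.35,0],[0,0,0]],[[0.8,-0.35,0],[0,0,0]],[[0.71,-0.35,0],[0,0,0]],[[0,0,0],[0,0,0]],[[0,0,0.5],[0,0,0]],[[0,0,0.45],[0,0,0]],[[0,0,0],[0,0,0]]]'|grep -E 'pos|ft'
python3 - <<'E'
from h import *
togo(RS,.0857,3)
E
```

```text
position: [0.4476, -0.1506, 0.1005]
ft_force: [0.8, 0.1, 0.0]
t 13.95 pos [ 0.4481 -0.1509  0.1018] sd [0.0001 0.     0.0003] F [-0.1 -0.5  0.2]
[[-0.662, 0.749, 0.001], [0.749, 0.662, -0.0], [-0.001, 0.0, -1.0]]
rows units [ 0.026 -0.014  0.402]
```

```bash
python3 -m pendant '[[[0,0,0.2],[0,0,0]],[[0,0,0.12],[0,0,0]],[[0,0,0.06],[0,0,0]],[[0,0,0],[0,0,0]]]'|grep -E 'pos|ft'; python3 -m pendant '[[[0,0,0.03],[0,0,0]],[[0,0,0],[0,0,0]]]'|grep -E 'pos|ft'; python3 -m pendant '[[[0,0,0.02],[0,0,0]],[[0,0,0],[0,0,0]]]'|grep -E 'pos|ft'
```

```text
position: [0.4478, -0.1507, 0.0867]
ft_force: [0.2, 0.2, 4.4]
position: [0.4478, -0.1507, 0.086]
ft_force: [-1.0, -0.0, 9.9]
position: [0.4479, -0.1508, 0.0858]
ft_force: [-2.6, 1.6, 17.5]
```

Force rises past 5 N at z 0.086, so the reset is fully in. I'll release it and check everything.

```bash
python3 -m pendant '[[[0,0,-0.3],[0,0,0]],[[0,0,-1],[0,0,0]],[[0,0,-1],[0,0,0]],[[0,0,-1],[0,0,0]],[[0,0,-1],[0,0,0]],[[0,0,0],[0,0,0]],[[0,0,0],[0,0,0]],[[0,0,0],[0,0,0]]]'|grep -E 'time|pos|ft'
python3 - <<'E'
from h import *
g=get_image('wrist');cv2.imwrite('pics/w5.png',g['img'])
for n in ['mushroom','lobe','reset_top','vial_mid','bottle_mid','beaker_mid']:
    for d in landmark_of('wrist',n)[:2]: print(n,round(d['conf'],2),np.round(d['point'],4))
Q=cloud(g).reshape(-1,3);f=lambda c,lo,hi:np.nanmedian(Q[(np.hypot(*(Q[:,:2]-c).T)>=lo)&(np.hypot(*(Q[:,:2]-c).T)<hi)&(Q[:,2]>.06)&(Q[:,2]<.12),2])
print('dome',f(C,0,.006)-f(C,.035,.045),'reset',f(RS,0,.009)-f(RS,.025,.03))
E
```

```text
time_s: 15.95
position: [0.4472, -0.1504, 0.2553]
ft_force: [0.5, 0.5, -0.3]
mushroom 0.93 [ 0.5593 -0.1525  0.1078]
lobe 0.66 [ 0.5721 -0.1432  0.0949]
reset_top 0.72 [ 0.4466 -0.149   0.094 ]
reset_top 0.61 [ 0.5219 -0.1731 -0.0021]
vial_mid 0.94 [ 0.4229 -0.3519  0.0345]
vial_mid 0.59 [ 0.4537 -0.2478  0.1043]
beaker_mid 0.95 [ 0.3337 -0.2133  0.0418]
beaker_mid 0.89 [ 0.2466 -0.3125  0.0489]
dome 0.035702385562320554 reset 0.021993640412847626
```

View pics/w5.png

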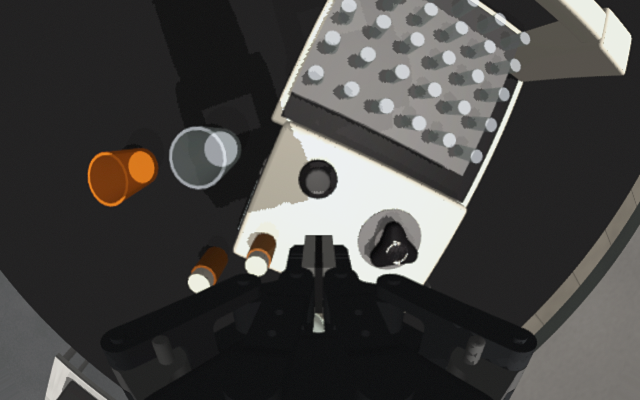

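The picture shows the mushroom out at (393,245), the reset out at (318,180), and the deck vial at (260,255) and beaker at (203,155) standing where they were. The dome measures 35.7 mm and the reset 22.0 mm above the deck, and the arm is clear of everything.

```bash
python3 -c "
from rig import *
print(close_job())"
```

```text
the job is handed in; nothing more can be done
None
```

The stop button was latched and twisted back out, the reset was pressed fully in and came back out, and I handed the job in after about 16 s of the 58 s; the beaker and vial were where they started, the bottle was out of the last picture but nothing went near it, and the hand-in gave no verdict.

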